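# Check under two storage bins and send the stamped one to the dispatch line

## Robot

A 6-joint arm with a two-finger parallel gripper is mounted at the origin on the work surface. World frame = base frame: x ahead of the robot, y to its left, z up, the work surface at z = 0. Lengths are in mm, angles in rad, forces in N, time in s.
With the tool pointing down it reaches from about 275 to 750 mm from the base axis. Payload 10.2 kg.
Tool frame: the origin (TCP) lies at the very end of the fingers, on their centre line; the grasp point (between the pads) lies 19 mm behind it (ctrl.grip_depth is the distance from the TCP to the grasp point, in mm); z points along the fingers, x is the direction in which the jaws open and shut, and the axes are right-handed (so a half turn about z gives the same grasp; the last joint's range is limited). The gripper opens to 85 mm and grips with 20 to 120 N. Pads are 22 mm wide; open, the fingers measure 114 mm over their backs; the gripper's body (76 mm by 85 mm) begins 54 mm behind the grasp point. The pads swing forward as they close: fully open they stand 13 mm farther back than shut.
Start: joints at [0.893, 0.313, 1.498, -0, 1.331, -0.223], TCP at [230.636, 471.633, 231.294] pointing down, gripper open.
Joint ranges: [-2.94, 2.94], [-0.97, 2.17], [0.19, 2.56], [-1.23, 4.37], [0.02, 3.11], [-2.88, 2.88]. Speed limits (rad/s): [2.39, 2.39, 3.01, 3.14, 3.14, 3.14].

## Interface

Orientations are given as a unit quaternion [w, x, y, z].
In Python, from rig import ctrl gives the robot as it stands.
- The arm moves only by the tool play_rows, never from a script. Its argument "motion" is a list of rows, each a list of 2 entries, a list of its own where there are three numbers: the shift along the tool's x, y, z in mm, then the turn, a rotation vector about the tool's x, y, z in degrees. A call has 1 to 20 rows; each row shifts and turns the commanded pose from where the row before left it, along the tool's axes as they then stand; what a row does not reach is not made up. A row lasts 1/12 s, in which the tool goes at most 41.7 mm and 7.16 degrees, less where a joint would pass 70% of its speed; a pose out of reach is approached as far as the arm can. A call with a gripper value outside its range is refused whole. "fingers" is the finger opening in mm, from 0 to 85.4, set as the call begins (left out, the last holds). The fingers move at their own pace and stop on an object; "squeeze" is the grip in N (left out, the last holds). Time passes only in rows, so rows that do not move let the fingers close. It gives the time, the measured TCP pose, the force and the opening at its end, in the units of the state.
- ctrl.sense(): the state, without advancing time (a new reading comes with each control period).
- ctrl.capture(name): name is "scene" or "top"; returns the picture (480x640x3 uint8, red, green, blue); there is no depth.
- ctrl.get_calibration(name): a dict with "K" (3x3 intrinsics, pixels), "R" (3x3) and "t" (3): a world point X has camera coordinates R X + t. Camera axes: x right, y down, z forward; pixel columns grow to the right and rows downward; lengths in mm; the calibration is good to about 2 mm. A picture is of the moment at which its call begins. get_calibration takes no time and is no camera call.
- ctrl.finish_job(): hands the job in, once; it reports no verdict.
Trained networks look in the newest picture that a camera, given by its name, has taken for a name from the list of things; names that differ only in an ending like _2 or _b are one class to them, and where a whole thing is asked for, a point or a joint stands for the part that bears it (a point fixed in the world has none). Each returns a list of dicts, best first, with "p" (0 to 1); they miss things now and then, are a little off and sometimes report something else, mostly with a low value. They report only what shows in the picture. A call takes as long as a camera call. They do not tell look-alikes from the thing itself.
- ctrl.spot_in(camera, name): "position" ([column, row] as shares, 0 to 1, of the picture: columns of its width, rows of its height, amid what is visible of it).
The state is a dict: "time_s": time; "joints": joint angles; "dq": joint speeds; "tau": joint torques, N m; "eef_pos": TCP position; "ee_rot": TCP orientation; "force": force on the tool from outside, world axes, zero at the start; "wrist_torque": the same for the moment, N m; "grip_width": opening from 0.0 (shut) to 1.0 (fully open).
Only numpy, scipy, OpenCV 4.12 (cv2) and the standard library are available. Lean on these libraries where they do the work, as an engineer would, in place of code of your own. Each camera call takes 0.05 s, during which the arm holds its last target. There are 200 camera calls.

## Task

One of the two white storage bins has an ink stamp (a ring with a bar) on the sloping underside of its front. With the fingertips tip each bin back towards the robot on its back edge, to about 45 degrees, look underneath and set it down again: first the bin on the robot's left, then the one on its right. Then push the stamped bin along the bench until it stands upright and centred over the white dispatch line; leave the other bin about where it stood, do not lift or topple either bin, and leave everything else alone.

Things in the scene. Friction and masses are not known exactly. Their poses are not given: they have to be found in the camera images.
- bin_a: white storage bin, empty, 0.35 kg, loose, on either side. Origin on the bench under it; x to its low front (away from the robot), z up. Outside x -60 to 80 mm, y -65 to 65. Walls 4 mm: back (x = -60) 140 high; sides 90 high for x < 0, 75 beyond; front 75. Flat base and floor (8 mm above bench) x -60 to 20; from there the underside slopes up at 35 degrees to 46 mm high at the front.
- bin_b: the second bin, in shape and look the same as bin_a: all that is said of bin_a holds for it.
- stamp (a point): the ink stamp: a black ring 60 mm across with a bar through it, in the middle of the sloping front underside of one bin (50 mm ahead of that bin's origin, 25 mm up), out of sight from above until that bin is tipped back; its position tells under which bin it is
- bin_a_front (a point): front end of bin_a's flat base, mid-width, 20 mm ahead of its origin; 57 mm above the bench when the bin is tipped by 45 degrees
- bin_a_back (a point): bottom edge of bin_a's back wall, mid-width, 60 mm behind its origin. Pulling the inner face of the back wall towards the robot near its top (about 2 N) tips the bin on this edge; the bin drops back on its base if let go below about 50 degrees and topples backwards much beyond that
- bin_b_front (a point): the same point of bin_b
- bin_b_back (a point): the same point of bin_b
- line: the dispatch line: a flat white strip let into the bench between the bins, 260 mm long along its x axis (roughly world x), 16 mm wide, with a short cross bar at each end; origin at its middle. Nothing stands on it
- beaker: glass beaker, 68 mm wide, 85 high; origin at the centre of its underside; a bystander, loose
- flask: conical glass flask, 72 mm wide, 108 high; origin at the centre of its underside; a bystander, loose
- reagent: amber reagent bottle, 64 mm wide, 140 high; origin at the centre of its underside; a bystander, loose
- vial: small jar, 30 mm wide, 55 high; origin at the centre of its underside; a bystander, loose
- dish: closed glass dish, 60 mm wide, 14 high; origin at the centre of its underside; a bystander, loose
- scoop: flat lab spatula lying on the bench, 170 mm long; origin about mid-length; a bystander, loose
- washbottle: white squeeze bottle, 64 mm wide, 150 high; origin at the centre of its underside; a bystander, loose
Not all that is in view belongs to the job. Leave any blue or green look-alike of the bin_b alone.

How it is judged (in metres and radians):
On the way, in this order (a step that is already met when the one before it is completed fails the run):
1. the bin on the left (y > 0) is tipped back on its back edge, by over 0.6 rad (34 degrees), before the stamped bin is within 120 mm of the dispatch line (((angle between bin_a's own z axis and vertical above 0.6 rad and height (world z) of bin_a_front above 0.03 m and height (world z) of bin_a_back below 0.02 m and world y of bin_a above 0 m) or (angle between bin_b's own z axis and vertical above 0.6 rad and height (world z) of bin_b_front above 0.03 m and height (world z) of bin_b_back below 0.02 m and world y of bin_b above 0 m)) and (y of bin_a in the frame of line above 0.12 m or y of bin_a in the frame of line below -0.12 m)), for 0.2 s.
2. then the bin on the right (y < 0) is tipped likewise, the stamped bin still over 120 mm off the line (((angle between bin_a's own z axis and vertical above 0.6 rad and height (world z) of bin_a_front above 0.03 m and height (world z) of bin_a_back below 0.02 m and world y of bin_a below 0 m) or (angle between bin_b's own z axis and vertical above 0.6 rad and height (world z) of bin_b_front above 0.03 m and height (world z) of bin_b_back below 0.02 m and world y of bin_b below 0 m)) and (y of bin_a in the frame of line above 0.12 m or y of bin_a in the frame of line below -0.12 m)), for 0.2 s.
At the end, for the whole second after the job is handed in: The stamped bin stands upright and at rest on the bench, its middle within 25 mm of the dispatch line and within 120 mm of the line's middle along it; the other bin stands upright and at rest within 90 mm of where it began (y of bin_a in the frame of line between -0.025 and 0.025 m and x of bin_a in the frame of line between -0.12 and 0.12 m and angle between each of bin_a, bin_b's own z axis and vertical below 0.06 rad and height (world z) of each of bin_a, bin_b below 0.01 m and linear speed of each of bin_a, bin_b below 0.01 m/s and distance of bin_b from where it was at the start of the episode below 0.09 m); the robot touches nothing.
It fails at once if bin_a is lifted clear of the bench (front and back of its flat base both over 20 mm up) (height (world z) of each of bin_a_front, bin_a_back above 0.02 m).
It fails at once if bin_b is lifted clear of the bench (front and back of its flat base both over 20 mm up) (height (world z) of each of bin_b_front, bin_b_back above 0.02 m).
It fails at once if bin_a is toppled (over 80 degrees) (angle between bin_a's own z axis and vertical above 1.4 rad).
It fails at once if bin_b is toppled (over 80 degrees) (angle between bin_b's own z axis and vertical above 1.4 rad).
It fails at once if a bystander is moved by more than 30 mm (distance of any of beaker, flask, reagent, vial, dish, scoop, washbottle from where it was at the start of the episode above 0.03 m).
It also fails if it takes over 72 s, if anything falls off the work surface, if the arm or the gripper's body presses on something with over 40 N, if the wrist force passes 120 N, or if a joint passes its speed limit or range.

## Working session

There is one attempt and no reset: what is moved stays moved. The work goes in short steps, Python scripts to look and compute and a tool call to move; the robot and the scene stay as the last step left them, time stands still between calls to the robot, and variables do not carry over. Pictures are saved under pics/ and viewed, about 8 in all and at most 12, crops included, and the job is handed in when it is done.

Besides the shell and the picture viewer there is one more tool, called after "Emit:" as name([rows], argument=value, ...), one row to a line, values as JSON. play_rows: Moves the arm, as the interface text tells. Its arguments: {"type":"object","properties":{"motion":{"type":"array"},"fingers":{"type":"number"},"squeeze":{"type":"number"}},"required":["motion"]}

```bash
mkdir -p pics; ls
cat > h.py <<'E'
import numpy as np, cv2
from rig import ctrl
def shot(c,f):
    im=ctrl.capture(c); cv2.imwrite('pics/'+f,im[:,:,::-1]); return im
def cal(c):
    k=ctrl.get_calibration(c); return [np.array(k[a],float) for a in('K','R','t')]
def ray(c,uv,z):
    K,R,t=cal(c); d=R.T@np.linalg.solve(K,[uv[0],uv[1],1]); o=-R.T@t.ravel()
    return o+d*(z-o[2])/d[2]
def proj(c,X):
    K,R,t=cal(c); p=K@(R@np.array(X,float)+t.ravel()); return p[:2]/p[2]
E
python3 - <<'E'
from h import *
a=shot('scene','s0.png'); b=shot('top','t0.png')
for c in('top','scene'):
    K,R,t=cal(c); print(c,(-R.T@t.ravel()).round(),R[2].round(2))
    for n in('bin_a','line','beaker','flask','reagent','vial','dish','scoop','washbottle'):
        for r in ctrl.spot_in(c,n)[:3]:
            uv=np.array(r['position'])*[640,480]; print(n,round(r['p'],2),uv.round(),ray(c,uv,0 if n!='bin_a' else 8)[:2].round())
print(ctrl.sense())
E
```

```text
pics
top [ 373.   -2. 1302.] [ 0.13  0.   -0.99]
bin_a 0.97 [211. 225.] [577. 292.]
bin_a 0.93 [424. 131.] [ 836. -306.]
bin_a 0.91 [425. 223.] [ 574. -296.]
line 0.57 [330. 220.] [588. -35.]
beaker 0.79 [287. 146.] [800.  81.]
flask 0.55 [348. 150.] [786. -91.]
reagent 0.83 [137. 223.] [588. 497.]
dish 0.89 [357. 289.] [ 397. -106.]
scoop 0.59 [477. 240.] [ 526. -439.]
washbottle 0.8 [486. 192.] [ 661. -470.]
scene [1381. -433. 1043.] [-0.61  0.33 -0.72]
bin_a 0.9 [181. 291.] [ 500. -271.]
bin_a 0.85 [234. 396.] [ 789. -277.]
bin_a 0.73 [403. 197.] [494. 321.]
line 0.61 [296. 279.] [590. -36.]
beaker 0.83 [393. 304.] [753. 110.]
flask 0.68 [317. 347.] [769. -85.]
reagent 0.6 [478. 180.] [532. 532.]
vial 0.76 [289. 201.] [357.  72.]
dish 0.62 [230. 233.] [ 386. -104.]
scoop 0.79 [116. 327.] [ 518. -423.]
washbottle 0.82 [108. 361.] [ 590. -461.]
washbottle 0.48 [118. 326.] [ 518. -419.]
{'time_s': 1.0, 'joints': array([ 8.92593272e-01,  3.12899391e-01,  1.49771469e+00,  8.96235098e-06,
        1.33100814e+00, -2.23413203e-01]), 'dq': array([ 1.17600786e-03, -1.73815821e-03, -1.02382015e-03, -1.32943734e-03,
        9.34368267e-05,  1.20783860e-04]), 'tau': array([-2.51106190e-03, -4.12171340e+01, -2.59901512e+01, -2.76805013e-04,
        5.45129624e-04, -9.52768573e-06]), 'eef_pos': array([230.63290932, 471.62712669, 231.28895017]), 'ee_rot': array([ 7.43228186e-07,  8.48314637e-01,  5.29492470e-01, -1.53935316e-05]), 'force': array([ 0.39706017, -0.33641284,  0.18946573]), 'wrist_torque': array([ 0.02307214, -0.00476878,  0.0433962 ]), 'grip_width': 0.9996276346582509}
```

Run:
```python
import cv2
t=cv2.imread('pics/t0.png'); cv2.imwrite('pics/t0c.png',cv2.resize(t[80:320,110:530],None,fx=1.9,fy=1.9,interpolation=cv2.INTER_CUBIC))
```

```text
(no output)
```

View pics/s0.png

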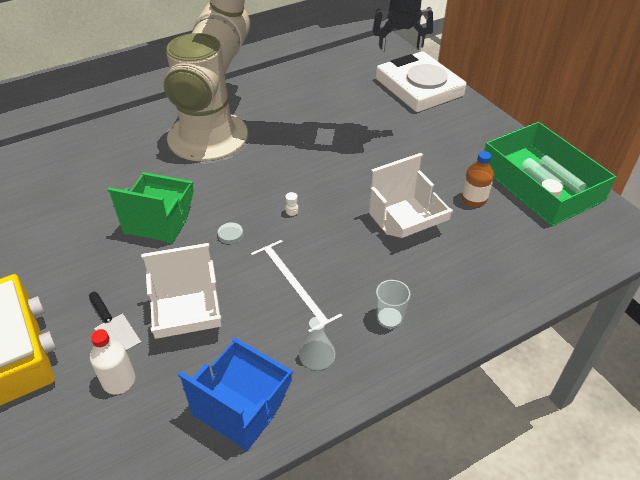

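View pics/t0c.png

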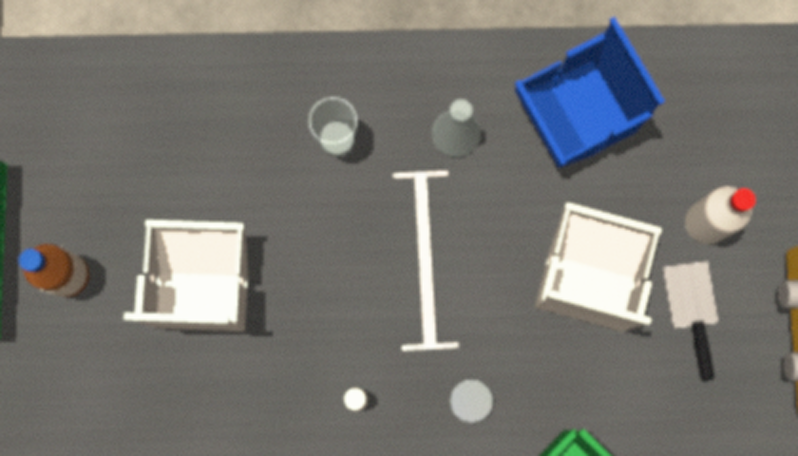

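The scene shows two white bins, on the left near (405,205) and on the right near (182,290). The line lies between them, and the blue and green look-alikes are elsewhere. I'll fit the bin poses by their silhouettes in both views.

```bash
cat > fit.py <<'E'
from h import *
from scipy.optimize import minimize
def boxes():
    B=[]
    def prism(poly,y0,y1): B.append(np.array([[x,y,z] for x,z in poly for y in(y0,y1)],float))
    prism([(-60,0),(-56,0),(-56,140),(-60,140)],-65,65)
    for y in(-65,61):
        prism([(-60,0),(0,0),(0,90),(-60,90)],y,y+4)
        prism([(0,0),(20,0),(80,46),(80,75),(0,75)],y,y+4)
    prism([(76,42),(80,46),(80,75),(76,75)],-65,65)
    prism([(-60,0),(20,0),(20,8),(-60,8)],-65,65)
    prism([(20,0),(80,46),(80,52),(20,8)],-65,65)
    return B
BX=boxes()
def render(c,p,S=4):
    K,R,t=cal(c); m=np.zeros((480,640),np.uint8); a=p[2]
    Rz=np.array([[np.cos(a),-np.sin(a),0],[np.sin(a),np.cos(a),0],[0,0,1]])
    for b in BX:
        X=b@Rz.T+[p[0],p[1],0]; q=(X@R.T+t.ravel())@K.T; q=q[:,:2]/q[:,2:]
        cv2.fillConvexPoly(m,cv2.convexHull((q*16).round().astype(np.int32)),1,cv2.LINE_8,4)
    return m.astype(bool)
def mask(im):
    h=cv2.cvtColor(im,cv2.COLOR_RGB2HSV); return ((h[...,2]>105)&(h[...,1]<70))
def fit(ims,p0,box=110):
    ms={c:mask(i) for c,i in ims.items()}
    def cost(p,out=False):
        s=0
        for c,m in ms.items():
            u,v=proj(c,[p0[0]+0,p0[1],40]).astype(int); w=np.zeros_like(m); w[max(0,v-box//2-15):v+box//2+15,max(0,u-box//2-10):u+box//2+10]=1
            r=render(c,p); s+=1-(r&m&w).sum()/((r|(m&w)).sum())
        return s
    best=min((minimize(cost,[p0[0],p0[1],a],method='Nelder-Mead',options=dict(initial_simplex=[[p0[0],p0[1],a],[p0[0]+25,p0[1],a],[p0[0],p0[1]+25,a],[p0[0],p0[1],a+.2]],xatol=.1,fatol=1e-4)) for a in p0[2]),key=lambda r:r.fun)
    return best.x,best.fun
E
python3 - <<'E'
from fit import *
ims={c:cv2.imread(f'pics/{c[0]}0.png')[:,:,::-1].copy() for c in('top','scene')}
for p0 in([545,280,(-.2,0,.2)],[545,-275,(-.4,-.2,0,.2)]):
    for cs in(('top','scene'),('top',),('scene',)):
        x,f=fit({c:ims[c] for c in cs},p0); print(cs,x.round(3),round(f,3))
for q in[(421,175),(430,347)]: print(ray('top',(q[0]/1.9+110,q[1]/1.9+80),0).round())
for n,uv,z in(('vial',(289,210),0),('beaker',(389,322),0),('flask',(318,360),0)): print(n,ray('scene',uv,z).round())
E
```

```text
('top', 'scene') [ 5.62769e+02  2.86573e+02 -1.50000e-02] 1.474
('top',) [ 5.68186e+02  2.86418e+02 -1.10000e-02] 0.752
('scene',) [ 5.57897e+02  2.86603e+02 -4.70000e-02] 0.718Traceback (most recent call last):
  File "<stdin>", line 5, in <module>
  File "fit.py", line 32, in fit
    best=min((minimize(cost,[p0[0],p0[1],a],method='Nelder-Mead',options=dict(initial_simplex=[[p0[0],p0[1],a],[p0[0]+25,p0[1],a],[p0[0],p0[1]+25,a],[p0[0],p0[1],a+.2]],xatol=.1,fatol=1e-4)) for a in p0[2]),key=lambda r:r.fun)
  File "fit.py", line 32, in <genexpr>
    best=min((minimize(cost,[p0[0],p0[1],a],method='Nelder-Mead',options=dict(initial_simplex=[[p0[0],p0[1],a],[p0[0]+25,p0[1],a],[p0[0],p0[1]+25,a],[p0[0],p0[1],a+.2]],xatol=.1,fatol=1e-4)) for a in p0[2]),key=lambda r:r.fun)
              ~~~~~~~~^^^^^^^^^^^^^^^^^^^^^^^^^^^^^^^^^^^^^^^^^^^^^^^^^^^^^^^^^^^^^^^^^^^^^^^^^^^^^^^^^^^^^^^^^^^^^^^^^^^^^^^^^^^^^^^^^^^^^^^^^^^^^^^^^^^^^^^^^^^^^^^^^^^^^^^^^^^^^^^^^^^^^^^^
    res = _minimize_neldermead(fun, x0, args, callback, bounds=bounds,
                               **options)
    fxr = func(xr)
    fx = function(np.copy(x), *(wrapper_args + args))
  File "fit.py", line 29, in cost
    u,v=proj(c,[p0[0]+0,p0[1],40]).astype(int); w=np.zeros_like(m); w[max(0,v-box//2-15):v+box//2+15,max(0,u-box//2-10):u+box//2+10]=1
        ~~~~^^^^^^^^^^^^^^^^^^^^^^
  File "h.py", line 11, in proj
    K,R,t=cal(c); p=K@(R@np.array(X,float)+t.ravel()); return p[:2]/p[2]
          ~~~^^^
  File "h.py", line 6, in cal
    k=ctrl.get_calibration(c); return [np.array(k[a],float) for a in('K','R','t')]
ValueError: time passes only in moves, steps and waits
```

```bash
python3 - <<'E'
s=open('h.py').read().replace("def cal(c):","import functools\n@functools.lru_cache(None)\ndef cal(c):"); open('h.py','w').write(s)
f=open('fit.py').read()
f=f[:f.index('def mask')]+'''def mask(im,c,uv):
    v=im.min(axis=2).astype(int); m=(v>TH).astype(np.uint8)
    n,l=cv2.connectedComponents(m); k=l[uv[1]-12:uv[1]+13,uv[0]-12:uv[0]+13].ravel(); k=k[k>0]
    m=(l==np.bincount(k).argmax()); return m
TH=115
def fit(ims,p0):
    ms={c:mask(i,c,proj(c,[p0[0],p0[1],8]).astype(int)) for c,i in ims.items()}
    def cost(p):
        s=0
        for c,m in ms.items():
            r=render(c,p); s+=1-(r&m).sum()/((r|m).sum())
        return s/len(ms)
    x,y=p0[:2]
    b=min((minimize(cost,[x,y,a],method='Nelder-Mead',options=dict(initial_simplex=[[x,y,a],[x+25,y,a],[x,y+25,a],[x,y,a+.2]],xatol=.1,fatol=1e-4)) for a in p0[2]),key=lambda r:r.fun)
    return b.x,b.fun,[int(m.sum()) for m in ms.values()]
'''
open('fit.py','w').write(f)
E
cat > a.py <<'E'
import fit
from fit import *
ims={c:cv2.imread(f'pics/{c[0]}0.png')[:,:,::-1].copy() for c in('top','scene')}
print([np.median(i[150:300,200:400],axis=(0,1)) for i in ims.values()])
for p0 in([545,280,(-.2,0,.2)],[545,-275,(-.4,-.2,0,.2)]):
  for th in(105,120):
    fit.TH=th
    for cs in(('top','scene'),('top',),('scene',)):
        x,f,n=fit.fit({c:ims[c] for c in cs},p0); print(th,cs,x.round(3),round(f,3),n)
for q in[(421,175),(430,347)]: print(ray('top',(q[0]/1.9+110,q[1]/1.9+80),0).round())
for n,uv,z in(('vial',(289,210),0),('beaker',(389,322),0),('flask',(318,360),0)): print(n,ray('scene',uv,z).round())
E
python3 a.py
```

```text
[array([107., 105., 100.]), array([123., 124., 122.])]Traceback (most recent call last):
  File "a.py", line 9, in <module>
    x,f,n=fit.fit({c:ims[c] for c in cs},p0); print(th,cs,x.round(3),round(f,3),n)
          ^^^^^^^
AttributeError: 'function' object has no attribute 'fit'
```

```bash
sed -i 's/^import fit$/import fit as F/; s/fit\.TH/F.TH/; s/fit\.fit/fit/; s/(105,120)/(140,155)/; s/from fit import \*/from fit import *\nfit=F.fit/' a.py; python3 a.py
```

```text
[array([107., 105., 100.]), array([123., 124., 122.])]
140 ('top', 'scene') [ 5.63138e+02  2.82392e+02 -6.20000e-02] 0.264 [2590, 3328]
140 ('top',) [ 5.64407e+02  2.83024e+02 -5.10000e-02] 0.192 [2590]
140 ('scene',) [ 5.56140e+02  2.85342e+02 -5.50000e-02] 0.281 [3328]
155 ('top', 'scene') [ 5.63140e+02  2.82343e+02 -5.80000e-02] 0.327 [2341, 3009]
155 ('top',) [ 5.63553e+02  2.82039e+02 -6.20000e-02] 0.268 [2341]
155 ('scene',) [ 5.56624e+02  2.85494e+02 -5.90000e-02] 0.347 [3009]
140 ('top', 'scene') [ 5.66501e+02 -2.82857e+02 -2.90000e-01] 0.127 [2689, 5818]
140 ('top',) [ 5.68189e+02 -2.84759e+02 -2.68000e-01] 0.158 [2689]
140 ('scene',) [ 5.59912e+02 -2.79686e+02 -2.93000e-01] 0.023 [5818]
155 ('top', 'scene') [ 5.65137e+02 -2.82749e+02 -2.84000e-01] 0.153 [2531, 5698]
155 ('top',) [ 5.66665e+02 -2.83923e+02 -2.81000e-01] 0.208 [2531]
155 ('scene',) [ 5.59573e+02 -2.80260e+02 -2.85000e-01] 0.037 [5698]
[723. -42.   0.]
[469. -51.   0.]
vial [385.  56.   0.]
beaker [789.  76.   0.]
flask [796. -98.   0.]
```

Run:
```python
from h import *
P=[(560,285,-.055),(560,-281,-.287)]
def loc(p,X):
    a=p[2]; return np.array([p[0]+X[0]*np.cos(a)-X[1]*np.sin(a),p[1]+X[0]*np.sin(a)+X[1]*np.cos(a),X[2]])
segs=[((-60,65,140),(-60,-65,140)),((80,65,75),(80,-65,75)),((-60,65,0),(20,65,0)),((-60,-65,0),(20,-65,0)),((-60,65,0),(-60,65,140)),((-60,-65,0),(-60,-65,140)),((0,65,75),(80,65,75)),((0,-65,75),(80,-65,75)),((-60,61,8),(-60,-61,8)),((20,65,0),(20,-65,0)),((20,65,0),(80,65,46))]
rows=[]
for c,w in(('top',60),('scene',75)):
    im=cv2.imread(f'pics/{c[0]}0.png'); out=[]
    for p in P:
        u,v=proj(c,[p[0],p[1],50]).astype(int); s=300/(2*w)
        cr=cv2.resize(im[v-w:v+w,u-w:u+w],(300,300),interpolation=cv2.INTER_CUBIC)
        ov=cr.copy()
        for a,b in segs:
            q=[tuple(((proj(c,loc(p,X))-[u-w,v-w]+.5)*s).astype(int).tolist()) for X in(a,b)]; cv2.line(ov,*q,(0,0,255),1)
        out+=[ov]
    rows.append(np.hstack(out))
cv2.imwrite('pics/ov.png',np.vstack(rows))
```

```text
(no output)
```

View pics/ov.png

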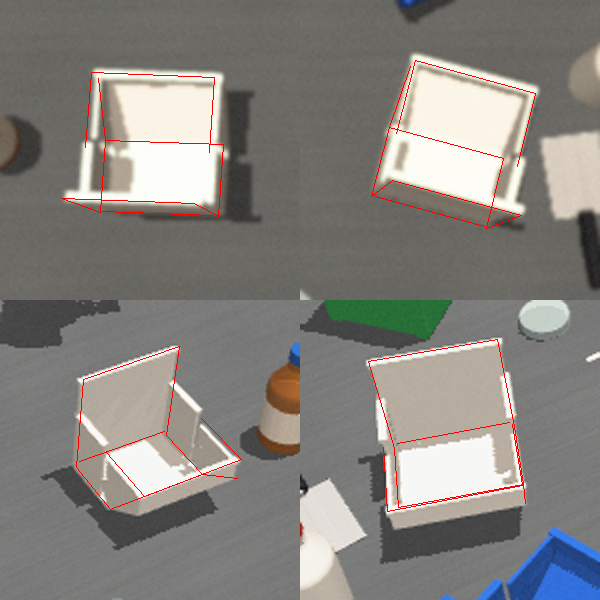

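Overlays agree to about 3 mm: the left bin is at (560,285) with yaw -0.055, the right bin at (560,-281) with yaw -0.287, and the line runs from (469,-51) to (723,-42). Next I go to the left bin with the fingers shut.

Emit:
play_rows([
  [[0,0,0],[0,0,-5.7]],
  [[0,0,0],[0,0,-5.7]],
  [[0,0,0],[0,0,-5.7]],
  [[0,0,0],[0,0,-5.8]],
  [[-14,25.5,0],[0,0,0]],
  [[-14,25.5,0],[0,0,0]],
  [[-14,25.5,0],[0,0,0]],
  [[-14,25.5,0],[0,0,0]],
  [[-14,25.5,0],[0,0,0]],
  [[-14,25.5,0],[0,0,0]],
  [[-14,25.5,0],[0,0,0]],
  [[-14,25.5,0],[0,0,0]],
  [[-14,25.5,0],[0,0,0]],
  [[-14,25.5,0],[0,0,0]],
  [[-14,25.5,0],[0,0,0]],
  [[-14,25.5,0],[0,0,0]],
  [[0,0,0],[0,0,0]],
  [[0,0,0],[0,0,0]],
], fingers=0)

```text
time_s: 2.5
eef_pos: [527.6, 286.2, 230.8]
ee_rot: [-0.0, 0.727, 0.687, -0.0]
force: [0.4, 0.8, -0.5]
grip_width: -0.002
```

Emit:
play_rows([
  [[0,0,25],[0,0,0]],
  [[0,0,25],[0,0,0]],
  [[0,0,25],[0,0,0]],
  [[0,0,25],[0,0,0]],
  [[0,0,12],[0,0,0]],
  [[0,-4,0],[0,0,0]],
  [[0,-4,0],[0,0,0]],
  [[0,-4,0],[0,0,0]],
  [[0,-3,0],[0,0,0]],
  [[0,-3,0],[0,0,0]],
  [[0,0,0],[0,0,0]],
])

```text
time_s: 3.42
eef_pos: [508.9, 288.4, 120.4]
ee_rot: [0.0, 0.726, 0.688, 0.001]
force: [2.0, -0.1, 0.7]
grip_width: 0.0
```

Run:
```python
from h import *
s=ctrl.sense(); print(s['time_s'],s['eef_pos'].round(1),s['force'].round(2))
im=shot('scene','s1.png'); u,v=proj('scene',[560,285,60]).astype(int)
cv2.imwrite('pics/s1c.png',cv2.resize(im[v-75:v+75,u-75:u+75,::-1],(450,450),interpolation=cv2.INTER_CUBIC))
```

```text
3.4167 [508.9 288.4 120.4] [ 2.02 -0.07  0.7 ]
```

View pics/s1c.png

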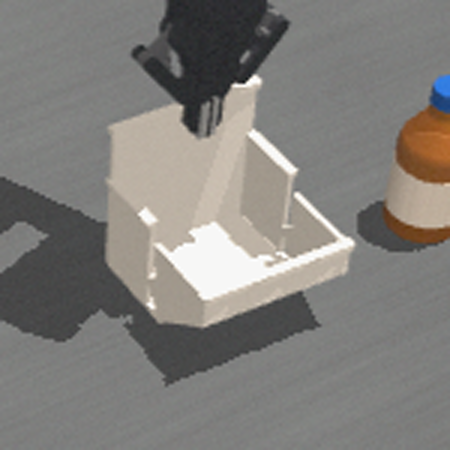

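Emit:
play_rows([
  [[0,-7.3,0.5],[0,0,0]],
  [[0,-7.3,0.5],[0,0,0]],
  [[0,-5.5,1.2],[0,0,0]],
  [[0,-5.5,1.2],[0,0,0]],
  [[0,-5.5,1.2],[0,0,0]],
  [[0,-5.2,1.9],[0,0,0]],
  [[0,-5.2,1.9],[0,0,0]],
  [[0,-5.2,1.9],[0,0,0]],
  [[0,-4.9,2.7],[0,0,0]],
  [[0,-4.9,2.7],[0,0,0]],
  [[0,-4.9,2.7],[0,0,0]],
  [[0,-4.5,3.2],[0,0,0]],
  [[0,-4.5,3.2],[0,0,0]],
  [[0,-4.5,3.2],[0,0,0]],
  [[0,0,0],[0,0,0]],
  [[0,0,0],[0,0,0]],
  [[0,0,0],[0,0,0]],
  [[0,0,0],[0,0,0]],
])

```text
time_s: 4.97
eef_pos: [434.4, 292.2, 91.5]
ee_rot: [0.0, 0.726, 0.687, 0.0]
force: [-0.1, -0.7, 0.8]
grip_width: 0.003
```

Run:
```python
from h import *
s=ctrl.sense(); print(s['time_s'],s['eef_pos'].round(1),s['force'].round(2))
im=shot('scene','s2.png'); u,v=proj('scene',[500,285,60]).astype(int)
for n in('stamp','bin_a_front','bin_a_back'):
    for r in ctrl.spot_in('scene',n)[:3]: print(n,round(r['p'],2),(np.array(r['position'])*[640,480]).round())
cv2.imwrite('pics/s2c.png',cv2.resize(im[v-75:v+75,u-75:u+75,::-1],(450,450),interpolation=cv2.INTER_CUBIC))
print(u,v)
```

```text
4.9667 [434.4 292.2  91.5] [-0.11 -0.7   0.84]
stamp 0.7 [391. 179.]
stamp 0.29 [178. 290.]
bin_a_front 0.96 [393. 181.]
bin_a_front 0.69 [296. 281.]
bin_a_back 0.87 [393. 178.]
394 187
```

View pics/s2c.png

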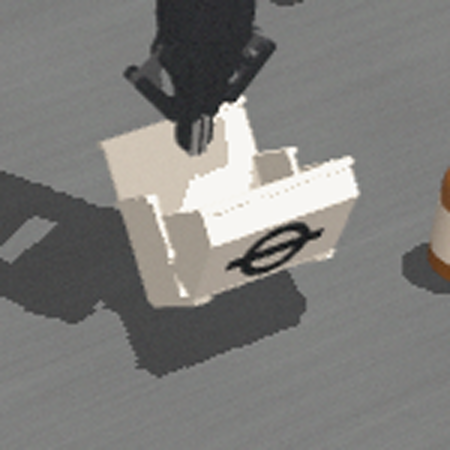

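The stamp shows on the left bin, with ring and bar near crop (275,248). I'll check the tilt by a fit.

```bash
cat > tilt.py <<'E'
from fit import *
def rt(p):  # pivot x,y,yaw,tilt
    K,R,t=cal('scene'); m=np.zeros((480,640),np.uint8); a,b=p[2:]
    Rz=np.array([[np.cos(a),-np.sin(a),0],[np.sin(a),np.cos(a),0],[0,0,1]]); Ry=np.array([[np.cos(b),0,-np.sin(b)],[0,1,0],[np.sin(b),0,np.cos(b)]])
    for B in BX:
        X=(B+[60,0,0])@Ry.T@Rz.T+[p[0],p[1],0]; q=(X@R.T+t.ravel())@K.T; q=q[:,:2]/q[:,2:]
        cv2.fillConvexPoly(m,cv2.convexHull((q*16).round().astype(np.int32)),1,cv2.LINE_8,4)
    return m.astype(bool)
def tfit(f,p0,th=140):
    im=cv2.imread(f)[:,:,::-1]; b=rt(p0); w=cv2.dilate(b.astype(np.uint8),np.ones((31,31)))>0
    v=im.min(axis=2); m=(v>th)&w
    ign=cv2.dilate(((v<70)&w).astype(np.uint8),np.ones((3,3)))>0   # gripper, shadow, ink
    n,l=cv2.connectedComponents(m.astype(np.uint8)); m=l==np.bincount(l[l>0]).argmax()
    def cost(p):
        r=rt(p); return 1-(r&m).sum()/(((r&~ign)|m).sum())
    S=[p0]+[[p0[j]+(j==i)*d for j in range(4)] for i,d in enumerate((12,12,.12,.15))]
    r=minimize(cost,p0,method='Nelder-Mead',options=dict(initial_simplex=S,xatol=.05,fatol=1e-4,maxiter=600)); return r.x.round(3),round(r.fun,3)
E
python3 -c "
from tilt import *
for b in(.45,.6,.75): print(tfit('pics/s2.png',[498,288,-.055,b]))"
```

```text
(array([ 4.98646e+02,  2.84793e+02, -8.00000e-02,  7.47000e-01]), np.float64(0.203))
(array([ 4.99866e+02,  2.86509e+02, -6.80000e-02,  7.60000e-01]), np.float64(0.203))
(array([ 4.97970e+02,  2.86679e+02, -5.90000e-02,  7.47000e-01]), np.float64(0.205))
```

Tilt is about 0.75 rad with no slide. I set it down by the reverse path.

Emit:
play_rows([
  [[0,4.5,-3.2],[0,0,0]],
  [[0,4.5,-3.2],[0,0,0]],
  [[0,4.5,-3.2],[0,0,0]],
  [[0,4.9,-2.7],[0,0,0]],
  [[0,4.9,-2.7],[0,0,0]],
  [[0,4.9,-2.7],[0,0,0]],
  [[0,5.2,-1.9],[0,0,0]],
  [[0,5.2,-1.9],[0,0,0]],
  [[0,5.2,-1.9],[0,0,0]],
  [[0,5.5,-1.2],[0,0,0]],
  [[0,5.5,-1.2],[0,0,0]],
  [[0,5.5,-1.2],[0,0,0]],
  [[0,5,-0.5],[0,0,0]],
  [[0,5,-0.5],[0,0,0]],
  [[0,4,0],[0,0,0]],
  [[0,4,0],[0,0,0]],
  [[0,4,0],[0,0,0]],
  [[0,5,0],[0,0,0]],
  [[0,0,-25],[0,0,0]],
  [[0,0,-30],[0,0,0]],
])

```text
time_s: 6.83
eef_pos: [520.4, 286.8, 172.8]
ee_rot: [-0.001, 0.726, 0.687, -0.003]
force: [0.7, -0.9, -0.2]
grip_width: 0.003
```

Emit:
play_rows([
  [[-15,2,-20],[0,0,0]],
  [[-34,2.4,-20],[0,0,0]],
  [[-34,2.4,-15],[0,0,0]],
  [[-34,2.4,0],[0,0,0]],
  [[-34,2.4,0],[0,0,0]],
  [[-34,2.4,0],[0,0,0]],
  [[-34,2.4,0],[0,0,0]],
  [[-34,2.4,0],[0,0,0]],
  [[-34,2.4,0],[0,0,0]],
  [[-34,2.4,0],[0,0,0]],
  [[-34,2.4,0],[0,0,0]],
  [[-34,2.4,0],[0,0,0]],
  [[-34,2.4,0],[0,0,0]],
  [[-34,2.4,0],[0,0,0]],
  [[-34,2.4,0],[0,0,0]],
  [[-34,2.4,0],[0,0,0]],
  [[-34,0,0],[0,0,0]],
  [[0,0,0],[0,0,6.6]],
  [[0,0,0],[0,0,6.7]],
  [[0,0,0],[0,0,0]],
])

```text
time_s: 8.5
eef_pos: [528.2, -273.4, 228.8]
ee_rot: [-0.001, 0.803, 0.597, -0.0]
force: [0.6, 0.5, -1.3]
grip_width: -0.005
```

```bash
python3 -c "
from tilt import *
import fit as F
F.TH=140
ims={'scene':shot('scene','s3.png')}
print(F.fit(ims,[560,285,(-.05,)]))
print(ctrl.sense()['eef_pos'])"
```

```text
(array([ 5.56982050e+02,  2.83889281e+02, -6.93759052e-02]), np.float64(0.2612847222222222), [3424])
[ 528.32788234 -273.00586463  229.00135523]
```

Emit:
play_rows([
  [[0,0,25],[0,0,0]],
  [[0,0,25],[0,0,0]],
  [[0,0,25],[0,0,0]],
  [[0,0,25],[0,0,0]],
  [[0,0,12],[0,0,0]],
  [[0,-4,0],[0,0,0]],
  [[0,-4,0],[0,0,0]],
  [[0,-3,0],[0,0,0]],
  [[0,-3,0],[0,0,0]],
  [[0,-3,0],[0,0,0]],
  [[0,0,0],[0,0,0]],
])

```text
time_s: 9.47
eef_pos: [512.1, -268.2, 118.3]
ee_rot: [0.001, 0.801, 0.599, 0.0]
force: [1.5, -0.7, 1.0]
grip_width: -0.0
```

Emit:
play_rows([
  [[0,-7.3,0.5],[0,0,0]],
  [[0,-7.3,0.5],[0,0,0]],
  [[0,-5.5,1.2],[0,0,0]],
  [[0,-5.5,1.2],[0,0,0]],
  [[0,-5.5,1.2],[0,0,0]],
  [[0,-5.2,1.9],[0,0,0]],
  [[0,-5.2,1.9],[0,0,0]],
  [[0,-5.2,1.9],[0,0,0]],
  [[0,-4.9,2.7],[0,0,0]],
  [[0,-4.9,2.7],[0,0,0]],
  [[0,-4.9,2.7],[0,0,0]],
  [[0,-4.5,3.2],[0,0,0]],
  [[0,-4.5,3.2],[0,0,0]],
  [[0,-4.5,3.2],[0,0,0]],
  [[0,0,0],[0,0,0]],
  [[0,0,0],[0,0,0]],
  [[0,0,0],[0,0,0]],
  [[0,0,0],[0,0,0]],
])

```text
time_s: 10.97
eef_pos: [440.6, -247.0, 89.4]
ee_rot: [0.0, 0.801, 0.599, 0.0]
force: [0.1, 0.5, 1.2]
grip_width: 0.002
```

Run:
```python
from tilt import *
im=shot('scene','s4.png'); u,v=proj('scene',[500,-275,60]).astype(int)
for n in('stamp','bin_a_front'):
    for r in ctrl.spot_in('scene',n)[:3]: print(n,round(r['p'],2),(np.array(r['position'])*[640,480]).round())
for b in(.6,.75): print(tfit('pics/s4.png',[502,-264,-.287,b]))
cv2.imwrite('pics/s4c.png',cv2.resize(im[v-75:v+75,u-75:u+75,::-1],(450,450),interpolation=cv2.INTER_CUBIC))
```

```text
stamp 0.83 [402. 199.]
stamp 0.36 [181. 270.]
bin_a_front 0.66 [404. 199.]
(array([ 5.02314e+02, -2.63788e+02, -3.09000e-01,  7.10000e-01]), np.float64(0.027))
(array([ 5.03494e+02, -2.63423e+02, -2.94000e-01,  7.27000e-01]), np.float64(0.026))
```

View pics/s4c.png

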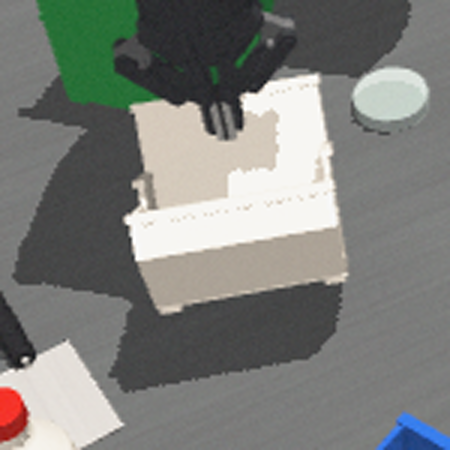

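The slope under the right bin is blank (crop (240,270)), so the left bin is the stamped one. I set the right bin down.

Emit:
play_rows([
  [[0,4.5,-3.2],[0,0,0]],
  [[0,4.5,-3.2],[0,0,0]],
  [[0,4.5,-3.2],[0,0,0]],
  [[0,4.9,-2.7],[0,0,0]],
  [[0,4.9,-2.7],[0,0,0]],
  [[0,4.9,-2.7],[0,0,0]],
  [[0,5.2,-1.9],[0,0,0]],
  [[0,5.2,-1.9],[0,0,0]],
  [[0,5.2,-1.9],[0,0,0]],
  [[0,5.5,-1.2],[0,0,0]],
  [[0,5.5,-1.2],[0,0,0]],
  [[0,5.5,-1.2],[0,0,0]],
  [[0,5,-0.5],[0,0,0]],
  [[0,5,-0.5],[0,0,0]],
  [[0,4,0],[0,0,0]],
  [[0,4,0],[0,0,0]],
  [[0,4,0],[0,0,0]],
  [[0,5,0],[0,0,0]],
  [[0,0,-25],[0,0,0]],
  [[0,0,-30],[0,0,0]],
])

```text
time_s: 12.78
eef_pos: [523.3, -270.8, 170.7]
ee_rot: [-0.003, 0.801, 0.599, -0.001]
force: [-0.2, -0.1, 0.5]
grip_width: -0.002
```

```bash
python3 -c "
from tilt import *
import fit as F
F.TH=140
print(ctrl.sense()['joints'].round(2),ray('scene',(477,199),0),ray('scene',(477,206),0),ray('scene',(465,200),0))
ims={'scene':shot('scene','s5.png')}
print(F.fit(ims,[560,-281,(-.28,)]))"
```

```text
[-0.68  0.51  1.38  0.    1.26 -1.96] [585.91397326 481.52146092   0.        ] [605.85148503 464.7177835    0.        ] [573.8207823  453.30910598   0.        ]
(array([ 5.60401476e+02, -2.79963314e+02, -2.88304204e-01]), np.float64(0.050591665237523564), [5617])
```

Emit:
play_rows([
  [[0,0,-20],[0,0,0]],
  [[0,0,-35],[0,0,7]],
  [[0,0,-10],[0,0,7]],
  [[0,0,0],[0,0,7]],
  [[0,0,0],[0,0,7]],
  [[0,0,0],[0,0,7]],
  [[0,0,0],[0,0,7]],
  [[0,0,0],[0,0,7]],
  [[0,0,0],[0,0,7]],
  [[0,0,0],[0,0,7]],
  [[0,0,0],[0,0,7]],
  [[0,0,0],[0,0,6.6]],
])

```text
time_s: 13.83
eef_pos: [524.1, -271.5, 237.0]
ee_rot: [-0.0, 1.0, -0.03, -0.0]
force: [0.2, 0.3, -0.1]
grip_width: -0.001
```

Emit:
play_rows([
  [[0,-17,0],[0,0,0]],
  [[0,-34,0],[0,0,0]],
  [[0,-36,0],[0,0,0]],
  [[0,-36,0],[0,0,0]],
  [[0,-36,0],[0,0,0]],
  [[0,-36,0],[0,0,0]],
  [[0,-36,0],[0,0,0]],
  [[0,-36,0],[0,0,0]],
  [[0,-36,0],[0,0,0]],
  [[0,-36,0],[0,0,0]],
  [[0,-36,0],[0,0,0]],
  [[0,-36,0],[0,0,0]],
  [[0,-36,0],[0,0,0]],
  [[0,-36,0],[0,0,0]],
  [[0,-36,0],[0,0,0]],
  [[0,-36,0],[0,0,0]],
  [[0,-36,0],[0,0,0]],
  [[0,-36,0],[0,0,0]],
  [[2,-26,0],[0,0,0]],
  [[0,0,0],[0,0,0]],
], fingers=70)

```text
time_s: 15.5
eef_pos: [559.1, 385.4, 236.0]
ee_rot: [-0.0, 1.0, -0.023, -0.001]
force: [-0.1, 0.1, -1.1]
grip_width: 0.821
```

```bash
python3 -c "
from h import *
s=ctrl.sense();print(s['eef_pos'],s['grip_width'])
im=shot('scene','s6.png')
u,v=proj('scene',[560,340,80]).astype(int)
cv2.imwrite('pics/s6c.png',cv2.resize(im[v-110:v+90,u-110:u+120,::-1],None,fx=2.5,fy=2.5,interpolation=cv2.INTER_CUBIC))"
```

```text
[559.10208877 385.41224752 236.01745879] 0.8205652580637314
```

View pics/s6c.png

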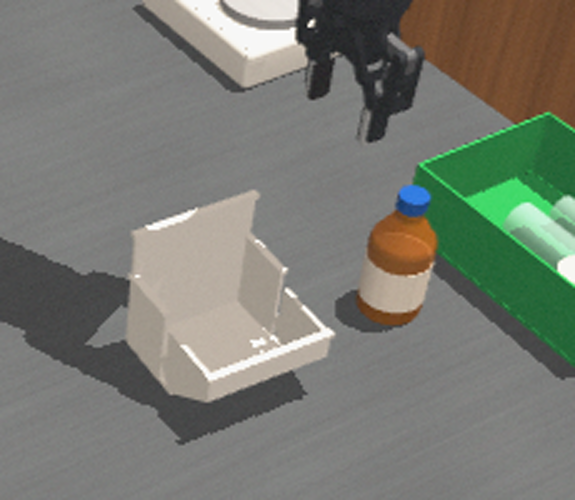

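Emit:
play_rows([
  [[0,0,20],[0,0,0]],
  [[0,0,30],[0,0,0]],
  [[0,0,30],[0,0,0]],
  [[0,0,30],[0,0,0]],
  [[0,0,30],[0,0,0]],
  [[0,0,25],[0,0,0]],
  [[0,0,20],[0,0,0]],
  [[0,0,20],[0,0,0]],
  [[0,0,0],[0,0,0]],
  [[0,10,0],[0,0,0]],
  [[0,8,0],[0,0,0]],
  [[0,8,0],[0,0,0]],
  [[0,8,0],[0,0,0]],
  [[0,8,0],[0,0,0]],
  [[0,8,0],[0,0,0]],
  [[0,0,0],[0,0,0]],
])

```text
time_s: 16.88
eef_pos: [558.5, 328.7, 32.7]
ee_rot: [0.0, 1.0, -0.027, 0.0]
force: [-0.5, -0.4, -0.5]
grip_width: 0.819
```

```bash
python3 -c "
from h import *
s=ctrl.sense();print(s['eef_pos'],s['grip_width'],s['force'])
im=shot('scene','s7.png')
u,v=proj('scene',[560,280,80]).astype(int)
cv2.imwrite('pics/s7c.png',cv2.resize(im[v-110:v+90,u-110:u+120,::-1],None,fx=2.5,fy=2.5,interpolation=cv2.INTER_CUBIC))"
```

```text
[558.46730217 328.748556    32.73865043] 0.8192061067845271 [-0.46933961 -0.41550316 -0.46414207]
```

View pics/s7c.png

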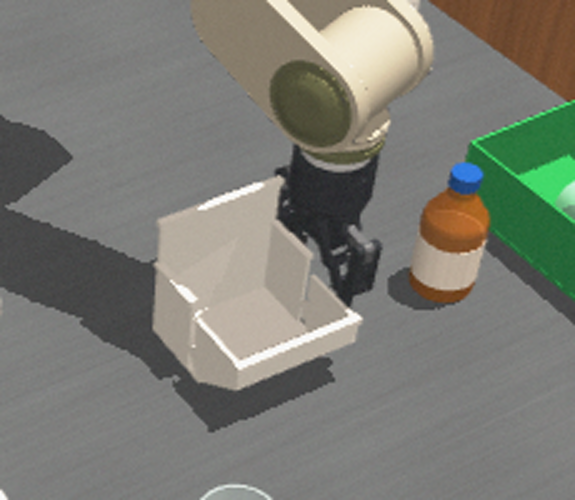

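Emit:
play_rows([
  [[0.3,6,0],[0,0,0]],
  [[0.5,10,0],[0,0,0]],
  [[0.8,14,0],[0,0,0]],
  [[0.8,15,0],[0,0,0]],
  [[0.8,15,0],[0,0,0]],
  [[0.8,15,0],[0,0,0]],
  [[0.8,15,0],[0,0,0]],
  [[0.8,15,0],[0,0,0]],
  [[0.8,15,0],[0,0,0]],
  [[0.8,15,0],[0,0,0]],
  [[0.8,15,0],[0,0,0]],
  [[0.8,15,0],[0,0,0]],
  [[0.8,15,0],[0,0,0]],
  [[0.8,15,0],[0,0,0]],
  [[0.8,15,0],[0,0,0]],
  [[0.8,15,0],[0,0,0]],
  [[0.8,15,0],[0,0,0]],
  [[0.5,12,0],[0,0,0]],
  [[0.5,8,0],[0,0,0]],
  [[0,0,0],[0,0,0]],
])

```text
time_s: 18.6
eef_pos: [558.1, 68.2, 32.2]
ee_rot: [0.0, 1.0, -0.027, -0.0]
force: [0.9, 1.1, 0.0]
grip_width: 0.82
```

```bash
python3 -c "
from tilt import *
s=ctrl.sense();print(s['eef_pos'],s['force'])
im=shot('scene','s8.png')
x,y=s['eef_pos'][:2]
import fit as F
for th in(130,140):
  F.TH=th; print(F.fit({'scene':im},[x,y-75,(-.06,.0)]))
u,v=proj('scene',[x,y-60,80]).astype(int)
cv2.imwrite('pics/s8c.png',cv2.resize(im[v-110:v+90,u-110:u+120,::-1],None,fx=2.5,fy=2.5,interpolation=cv2.INTER_CUBIC))"
```

```text
[558.06189517  68.225374    32.23703995] [0.88115775 1.07807937 0.00258574]
(array([ 5.55352995e+02, -7.74755513e+00, -3.67488507e-02]), np.float64(0.241507747318236), [6648])
(array([ 5.56041604e+02, -8.12715613e+00, -3.34918281e-02]), np.float64(0.34377908780639155), [5525])
```

View pics/s8c.png

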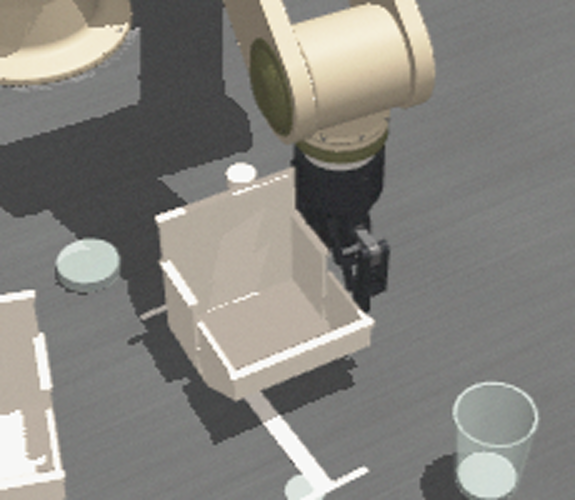

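Emit:
play_rows([
  [[0.3,6,0],[0,0,0]],
  [[0.4,8,0],[0,0,0]],
  [[0.4,8,0],[0,0,0]],
  [[0.4,7,0],[0,0,0]],
  [[0.3,6,0],[0,0,0]],
  [[0.2,4,0],[0,0,0]],
  [[0,1,0],[0,0,0]],
  [[0,0,0],[0,0,0]],
  [[0,0,0],[0,0,0]],
  [[0,-10,0],[0,0,0]],
  [[0,-15,0],[0,0,0]],
  [[0,-25,0],[0,0,0]],
  [[0,0,-30],[0,0,0]],
  [[0,0,-35],[0,0,0]],
  [[0,0,-35],[0,0,0]],
  [[0,-35,-35],[0,0,0]],
  [[0,-35,0],[0,0,0]],
  [[0,-35,0],[0,0,0]],
  [[0,-35,0],[0,0,0]],
  [[0,-35,0],[0,0,0]],
])

```text
time_s: 20.32
eef_pos: [569.1, 251.8, 162.0]
ee_rot: [-0.0, 1.0, -0.026, 0.0]
force: [0.2, 0.2, -0.2]
grip_width: 0.817
```

Run:
```python
from tilt import *
import fit as F
s=ctrl.sense();print(s['time_s'],s['eef_pos'],s['force'])
a=shot('scene','s9.png'); b=shot('top','t9.png')
for th in(130,140):
  F.TH=th
  for ims in({'scene':a},{'top':b}): print(F.fit(ims,[556,-47,(-.05,.03)])[:2])
F.TH=140; print(F.fit({'scene':a},[560,-280,(-.28,)])[:2])
p=(556,-48,-.04)
u,v=proj('scene',[556,-48,50]).astype(int); c1=cv2.resize(a[v-80:v+80,u-80:u+80,::-1],(400,400),interpolation=cv2.INTER_CUBIC)
u,v=proj('top',[556,-48,50]).astype(int); c2=cv2.resize(b[v-80:v+80,u-80:u+80,::-1],(400,400),interpolation=cv2.INTER_CUBIC)
cv2.imwrite('pics/end.png',np.hstack([c1,c2])); print(u-80,v-80)
```

```text
20.3167 [569.13942451 251.7868753  161.99059467] [ 0.23904803  0.17995659 -0.23865657]
(array([ 5.55477612e+02, -4.60305537e+01, -3.01519747e-02]), np.float64(0.2853410341034104))
(array([ 5.70661626e+02, -4.81704535e+01, -4.27400244e-02]), np.float64(0.15525672371638144))
(array([ 5.55583226e+02, -4.52878178e+01, -2.03488521e-02]), np.float64(0.27652000569557167))
(array([ 5.71227781e+02, -4.83028186e+01, -4.00955759e-02]), np.float64(0.18162128712871284))
(array([ 5.59919564e+02, -2.79825890e+02, -2.91296094e-01]), np.float64(0.024182561307901862))
255 148
```

View pics/end.png

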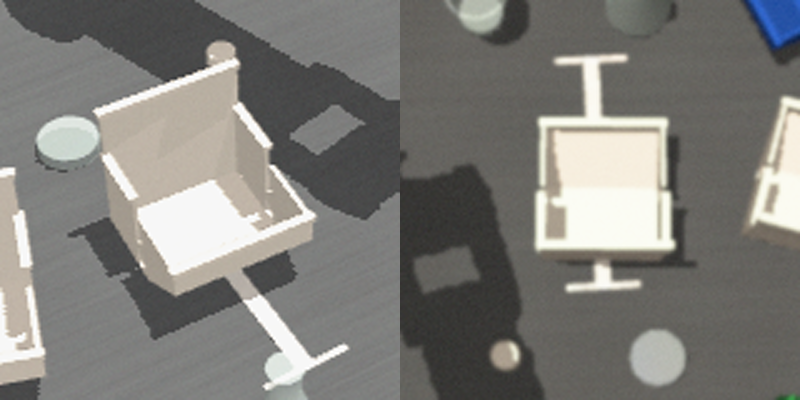

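The bin stands upright over the line, with its middle at y of about -46 to -48 and the line there at about -48. The gripper is clear and the right bin is in place.

```bash
python3 -c "
from rig import ctrl
print(ctrl.finish_job())"
```

```text
the job is handed in; nothing more can be done
None
```

The job is handed in at about 20 s: the stamped bin was the left one, and it now stands upright over the dispatch line. The hand-in gave no verdict.

- **Tipping:** I tipped the left bin to about 0.75 rad and saw the ring-and-bar stamp under it. I set it down, then tipped the right bin to about 0.72 rad. It was blank underneath, and I set it down too.
- **Pushing:** I pushed the left bin about 330 mm from its outer side with the open fingers low, then backed the gripper off and raised it clear.
- **Last checks:** The stamped bin's middle measured y of about -46 mm in the scene view and -48 mm in the top view, against -48 mm for the line there. It is about 25–40 mm from the line's middle along the line. The right bin's measured position was within about 1 mm of where it started.
- **Bystanders:** I measured none of them again at the end. The vial, dish, flask and beaker showed no disturbance in the end picture. The reagent bottle was still standing when the push began. The scoop and washbottle were not checked.
- **Disagreements:** The two cameras differ by about 15 mm in the stamped bin's x, because the outline fits were rough there. That is well inside the 120 mm allowed. The trained network also reported "stamp" on the blank bin and on the left bin when it was standing upright, so I relied on the pictures instead.

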